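# Lock the wheel tester's speed dial in the yellow band

### The arm

A 7-joint arm with a two-finger parallel gripper is mounted at the origin on the work surface. World frame = base frame: x ahead of the robot, y to its left, z up, the work surface at z = 0. Lengths are in m, angles in rad, forces in N, time in s.
With the tool pointing down it reaches from about 0.425 to 1.025 m from the base axis. Payload 9.4 kg.
Tool frame: the origin (TCP) lies on the mounting face of the last link; the fingertips stand 186 mm ahead of it and the grasp point (between the pads) lies 167 mm ahead of it (arm.tips_ahead is the z of the fingertips in the tool frame, in m); z points along the fingers, y is the direction in which the jaws open and shut (so a half turn about z gives the same grasp; the last joint's range is limited). The gripper opens to 93 mm and grips with 3 to 60 N. Pads are 15 mm wide; open, the fingers measure 128 mm over their backs; the gripper's body (75 mm by 188 mm) begins 65 mm behind the grasp point.
Start: joints at [-1.239, 0.599, -0.003, 1.599, 0.002, 0.943, -0.08], TCP at [0.288, 0.665, 0.405] pointing down, gripper open.
Joint ranges: [-2.57, 2.57], [-0.35, 1.97], [-1.29, 1.29], [0.11, 2.56], [-1.05, 4.19], [0.11, 1.86], [-2.63, 2.63]. Speed limits (rad/s): [2.22, 2.22, 3.01, 3.01, 3.14, 3.14, 3.14].

### API

Orientations are given as a unit quaternion [w, x, y, z].
In Python, from bench import arm, viewer gives the robot as it stands.
- The arm moves only by the tool play_rows, never from a script. Its argument "rows" is a list that holds one entry, the list of rows, each a list of 7 numbers: the turn, a rotation vector about the tool's x, y, z in degrees, then the shift along the tool's x, y, z in mm, then the closure, from -1 (fully open) to 1 (shut). A call has 1 to 5 rows; each row is the pose to reach, as a shift and turn from the pose commanded when the call began, along the tool's axes at that moment; what a row does not reach only later rows make up. A row lasts 1/8 s, in which the tool goes at most 62.5 mm and 10.7 degrees, less where a joint would pass 70% of its speed; a pose out of reach is approached as far as the arm can. A call with a gripper value outside its range is refused whole. The fingers move at their own pace and stop on an object; "grip_force" is the grip in N (left out, the last holds). Time passes only in rows, so rows that repeat a pose let the fingers close. It gives the time, the measured TCP pose, the force and the opening at its end, in the units of the state.
- arm.observe(): the state, without advancing time (a new reading comes with each control period).
- viewer.capture(name): name is "side" or "top" or "wrist"; returns (picture, depth): 384x512x3 uint8, blue, green, red; 384x512 float32, m along the optical axis (not along the pixel's ray), 0 where there is no reading.
- viewer.camera_model(name): a dict with "mtx" (3x3 intrinsics, pixels), "origin" and "attitude" of the camera in the world. Camera axes: x right, y down, z forward; pixel columns grow to the right and rows downward; lengths in m; the calibration is good to about 2 mm. A picture is of the moment at which its call begins: read the wrist's pose just before it. camera_model takes no time and is no camera call; for the wrist camera it gives the pose at the moment of the call.
- arm.sign_off(): hands the job in, once; it reports no verdict.
The state is a dict: "time_s": time; "q": joint angles; "qvel": joint speeds; "joint_torque": joint torques, N m; "tcp_pos": TCP position; "eef_rot": TCP orientation; "force": force on the tool from outside, world axes, zero at the start; "ft_torque": the same for the moment, N m; "gripper_width": finger opening in m.
Only numpy, scipy, OpenCV 4.12 (cv2) and the standard library are available. Lean on these libraries where they do the work, as an engineer would, in place of code of your own. Each camera call takes 0.05 s, during which the arm holds its last target. There are 200 camera calls.

### The job

On the blue wheel tester, turn the black dial clockwise until its white pointer stands in the yellow band, feel for the locking notch there, then pull the dial straight up until it is fully out and locked, and let go of it. Never pull hard while the dial is blocked and never force it sideways: a blocked locking pin bends. Leave the bottle, the loose wheel and the robot car where they are.

Things in the scene. Friction and masses are not known exactly. Their poses are not given: they have to be found in the camera images.
- tester: Blue box, 170 (x) by 270 (y) by 70 mm high, fixed to the table; origin at the centre of its underside. Its top carries the dial at its own (0, -65 mm); on its +y half a display, two terminals and a yellow gear motor (to 97 mm above the table) with a wheel at the +y end (to 117 mm).
- ring: White scale ring, 124 mm across, 5 mm thick, fixed on the tester's top round the dial, with black ticks and a yellow band 20 degrees to either side of its +x axis. Origin on the dial's axis, on the tester's top (70 mm above the table), z up. Under it a hidden spring-borne plate has one notch for the dial's locking pin.
- band_middle (a point): Middle of the yellow band, on the ring, 49 mm from the dial's axis. Where in the band the notch lies cannot be seen and differs each time: up to 17 degrees to either side of this middle. The pin, under the pointer 29 mm from the axis, enters it only within about 3 degrees.
- knob: Black dial: disc 68 mm across, 8 mm thick, with an upright grip bar on it 48 mm long (dial's x), 16 mm thick (y), its top 122 mm above the table. Origin on the axis at the disc's underside, 79 mm above the table when pushed in, z up. White pointer at the +x end. It must turn 30 to 75 degrees clockwise seen from above to the band's middle; friction 0.05 N m, stays where left.
- knob_grip (a point): Where to grip the bar: on the dial's axis, 34 mm above the disc's underside, 26 mm above the disc's top, 9 mm below the bar's top.
- knob_pull (a joint): How far the dial is pulled up, in m: 0 pushed in (start), 0.012 fully out, a hard stop. 3 N of friction, which also keeps it where it is left. After 1.5 mm, away from the notch, the pin meets the spring-borne plate: 3 N more per mm; more than 18 N bends the pin. In the notch the pin goes on to 12 mm and the dial cannot turn (the notch walls give about 7 N per mm).
- bottle: Upright water bottle with a green cap, 64 mm across, 200 mm high; origin at the centre of its underside. Leave alone.
- wheel: Loose black tyre with a yellow hub lying flat, 65 mm across, 27 mm high; origin at the centre of its underside. Leave alone.
- car: Blue four-wheeled robot car, 175 by 146 mm, 70 mm high; origin below its middle on the table. Leave alone.

How it is judged:
On the way, in this order (a step that is already met when the one before it is completed fails the run):
1. the dial's pointer stands in the yellow band (within 0.35 rad of its middle), the dial not yet pulled out (under 6 mm) (angle between the x axis of knob and the x axis of ring, either way round below 0.35 rad and value of joint knob_pull below 0.006 m), for 0.1 s.
2. the dial is pulled out by more than 10 mm, pointer in the band (value of joint knob_pull above 0.01 m and angle between the x axis of knob and the x axis of ring, either way round below 0.37 rad), for 0.2 s.
At the end, for the whole second after the job is handed in: The dial is out by more than 10 mm of its 12 mm, its pointer within 0.37 rad of the middle of the yellow band (held by the notch), at rest and released (all of step 2 and angular speed of knob below 0.05 rad/s and contact force between each of the arm, the fingers and knob below 0.1 N); the robot touches nothing.
It fails at once if the locking pin is forced against its notch plate with more than 18 N (contact force between ring and knob above 18 N).
It fails at once if the bottle is moved by more than 30 mm (distance of bottle from where it was at the start of the episode above 0.03 m).
It fails at once if the loose wheel is moved by more than 30 mm (distance of wheel from where it was at the start of the episode above 0.03 m).
It fails at once if the robot car is moved by more than 30 mm (distance of car from where it was at the start of the episode above 0.03 m).
It also fails if it takes over 58 s, if anything falls off the work surface, if the arm or the gripper's body presses on something with over 40 N, if the wrist force passes 120 N, or if a joint passes its speed limit or range.

## Working session

There is one attempt and no reset: what is moved stays moved. The work goes in short steps, Python scripts to look and compute and a tool call to move; the robot and the scene stay as the last step left them, time stands still between calls to the robot, and variables do not carry over. Pictures are saved under pics/ and viewed, on a budget of 10 in all, crops included, one or two more only if the job needs it, and the job is handed in when it is done.

Besides the shell and the picture viewer there is one more tool, called after "Emit:" as name(argument=value, ...), one argument or row to a line, values as JSON. play_rows: Moves the arm, as the interface text tells. Its arguments: {"type":"object","properties":{"rows":{"type":"array","items":{"type":"array","items":{"type":"array","items":{"type":"number"}}}},"grip_force":{"type":"number"}},"required":["rows"]}

```bash
mkdir -p pics; ls
python3 - <<'E'
from bench import arm, viewer
import cv2, numpy as np
s=arm.observe(); print(s)
for n in("top","side"):
    m=viewer.camera_model(n); print(n,m)
    p,d=viewer.capture(n); cv2.imwrite(f"pics/{n}0.png",p); np.savez(f"pics/{n}0.npz",p=p,d=d,K=m["mtx"],o=m["origin"],a=m["attitude"])
E
```

```text
pics
{'time_s': 0.0, 'q': array([-1.23870114,  0.60013526, -0.00255746,  1.60007628,  0.00180712,
        0.94290615, -0.07983606]), 'qvel': array([-0.00059839, -0.00064395, -0.00050169, -0.00144263,  0.00022134,
        0.00271214, -0.00050045]), 'joint_torque': array([ 5.40094316e-04, -7.65055490e+01,  1.49709005e+00, -2.52352685e+01,
       -5.24856511e-02,  1.66584965e-02,  1.53543724e-04]), 'tcp_pos': array([0.28810359, 0.66510124, 0.40387137]), 'eef_rot': array([-8.63965297e-05,  2.02958524e-01,  9.79187039e-01, -7.56504834e-04]), 'force': array([-0.04168462, -0.62295402, -0.70440897]), 'ft_torque': array([-0.03196572, -0.07665968, -0.0207785 ]), 'gripper_width': 0.09295674377375235}
top {'mtx': array([[353.7028732 ,   0.        , 252.24450962],
       [  0.        , 353.7028732 , 188.72643676],
       [  0.        ,   0.        ,   1.        ]]), 'origin': array([0.51274278, 0.09146479, 0.97707984]), 'attitude': array([-0.0268457 ,  0.70906953, -0.70458487,  0.00773773])}
side {'mtx': array([[364.14333182,   0.        , 259.6066758 ],
       [  0.        , 364.14333182, 194.04174876],
       [  0.        ,   0.        ,   1.        ]]), 'origin': array([ 0.53626488, -0.52163531,  0.73423244]), 'attitude': array([-0.37459536,  0.92695199, -0.02003302,  0.00608315])}
```

View pics/top0.png

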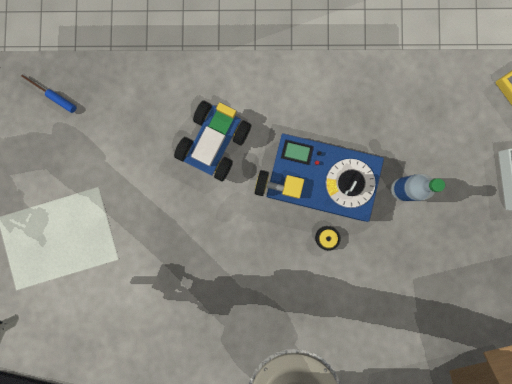

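View pics/side0.png

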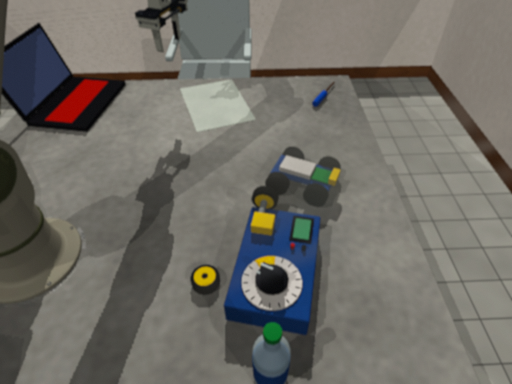

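Run:
```python
import cv2, numpy as np
t=cv2.imread("pics/top0.png")[145:221,311:391]; s=cv2.imread("pics/side0.png")[245:321,231:311]
f=lambda i:cv2.resize(i,(400,380),interpolation=cv2.INTER_CUBIC)
cv2.imwrite("pics/crop.png",np.hstack([f(t),f(s)]))
```

```text
(no output)
```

View pics/crop.png

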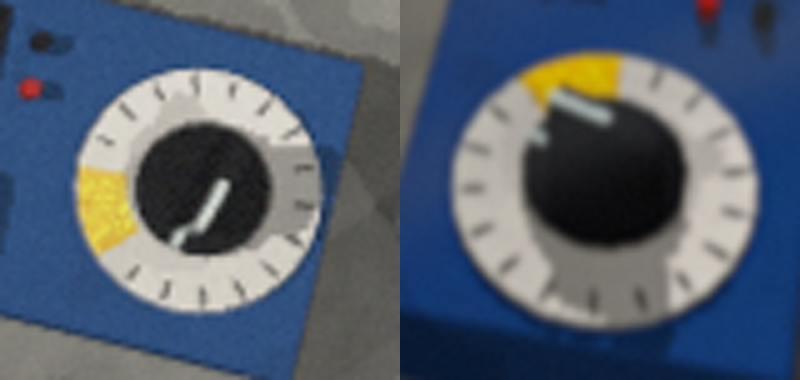

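```bash
cat > h.py <<'E'
import cv2, numpy as np
from scipy.spatial.transform import Rotation as R
def rot(q): return R.from_quat(np.roll(np.asarray(q),-1))
def ray(m,uv):
    uv=np.atleast_2d(uv).astype(float)
    d=np.c_[uv,np.ones(len(uv))]@np.linalg.inv(m["mtx"]).T
    return rot(m["attitude"]).apply(d)
def plane(m,uv,z):
    d=ray(m,uv); return m["origin"]+d*((z-m["origin"][2])/d[:,2:])
def tri(ms,uvs):
    A=np.zeros((3,3));b=np.zeros(3)
    for m,uv in zip(ms,uvs):
        d=ray(m,uv)[0];d/=np.linalg.norm(d);P=np.eye(3)-np.outer(d,d);A+=P;b+=P@m["origin"]
    x=np.linalg.solve(A,b)
    e=[np.linalg.norm(np.cross(x-m["origin"],ray(m,uv)[0]/np.linalg.norm(ray(m,uv)[0]))) for m,uv in zip(ms,uvs)]
    return x,max(e)
def ringscan(p,c,r):
    """ring = not blue, connected near c; returns outer ellipse, masks"""
    hsv=cv2.cvtColor(p,cv2.COLOR_BGR2HSV); z=np.zeros(p.shape[:2],np.uint8); cv2.circle(z,c,r,255,-1)
    blue=cv2.inRange(hsv,(95,110,30),(130,255,255))
    k=cv2.bitwise_and(cv2.bitwise_not(blue),z)
    n,l,st,ce=cv2.connectedComponentsWithStats(k,connectivity=4)
    mask=(l==l[c[1],c[0]]).astype(np.uint8)*255
    mask=cv2.morphologyEx(mask,cv2.MORPH_OPEN,np.ones((5,5)))
    cn=max(cv2.findContours(mask,cv2.RETR_EXTERNAL,cv2.CHAIN_APPROX_NONE)[0],key=cv2.contourArea)
    e=cv2.fitEllipse(cv2.convexHull(cn)); inn=np.zeros_like(z); cv2.ellipse(inn,e,255,-1)
    yel=cv2.bitwise_and(cv2.inRange(hsv,(18,120,90),(35,255,255)),inn)
    return e,yel,inn
def cen(mk): y,x=np.nonzero(mk); return np.array([x.mean(),y.mean()])
E
python3 - <<'E'
from h import *
ms=[];cs=[];ys=[];zs=[]
for n,c,r in(("top",(351,183),27),("side",(272,283),34)):
    f=np.load(f"pics/{n}0.npz"); m=dict(mtx=f["K"],origin=f["o"],attitude=f["a"])
    e,y,inn=ringscan(f["p"],c,r); print(n,e,cen(y),y.sum()/255)
    ms.append(m);cs.append(e[0]);ys.append(cen(y))
    C=plane(m,e[0],.075)[0];Y=plane(m,cen(y),.075)[0]
    print(" plane C",C,"band",Y,"r",np.linalg.norm(Y-C),"ang",np.degrees(np.arctan2(*(Y-C)[1::-1])))
    # white thin pointer inside inner disc
    p=f["p"];g=cv2.cvtColor(p,cv2.COLOR_BGR2GRAY); d=f["d"]
    v,u=np.nonzero(inn); P=m["origin"]+ray(m,np.c_[u,v])*d[v,u][:,None]
    print(" z pct",np.percentile(P[:,2],[5,25,50,75,95,99]).round(4))
    hi=P[P[:,2]>.112]; print(" bar top depth pts",len(hi),hi.mean(0),np.linalg.svd(hi[:,:2]-hi[:,:2].mean(0))[2][0] if len(hi)>3 else 0, )
print("tri C",tri(ms,cs),"tri Y",tri(ms,ys))
E
```

```text
top ((350.10540771484375, 182.7860565185547), (49.41793441772461, 50.2469482421875), 111.3405532836914) [331.43382353 186.31617647] 136.0
 plane C [ 0.57334052 -0.13230006  0.075     ] band [ 0.56410923 -0.08515176  0.075     ] r 0.04804350797394847 ang 101.0779508365784
 z pct [0.0708 0.0745 0.0761 0.0857 0.1206 0.124 ]
 bar top depth pts 152 [ 0.57158169 -0.12300874  0.15498142] [ 0.30218143 -0.95325043]
side ((271.3477478027344, 282.7076110839844), (56.36948013305664, 62.10026168823242), 96.61235809326172) [265.64335664 260.06993007] 143.0
 plane C [ 0.57378149 -0.1373887   0.075     ] band [ 0.56507436 -0.08238421  0.075     ] r 0.05568939218724692 ang 98.99519279213396
 z pct [0.0694 0.0735 0.0748 0.0854 0.1201 0.1232]
 bar top depth pts 233 [ 0.5709313  -0.16267865  0.16216669] [0.09015681 0.99592758]
tri C (array([ 0.57394167, -0.13382243,  0.06886546]), np.float64(0.00018864905514577585)) tri Y (array([ 0.56443208, -0.08452722,  0.07817759]), np.float64(0.000503029348455918))
```

Emit:
play_rows(
  rows=[
    [[0,0,0,-41,-44,0,-0.4],[0,0,0,-82,-88,0,-0.4],[0,0,0,-123,-132,0,-0.4],[0,0,0,-164,-176,0,-0.4],[0,0,0,-205,-220,0,-0.4]],
  ],
)

```text
time_s: 0.72
tcp_pos: [0.3892, 0.38, 0.4046]
eef_rot: [0.0, 0.203, 0.979, -0.0]
force: [0.7, 0.1, 0.2]
gripper_width: 0.0649
```

Emit:
play_rows(
  rows=[
    [[0,0,0,-41,-44,0,-0.4],[0,0,0,-82,-88,0,-0.4],[0,0,0,-123,-132,0,-0.4],[0,0,0,-164,-176,0,-0.4],[0,0,0,-205,-220,0,-0.4]],
  ],
)

```text
time_s: 1.35
tcp_pos: [0.4898, 0.0967, 0.4047]
eef_rot: [0.0, 0.203, 0.979, 0.0]
force: [0.5, 0.4, 0.4]
gripper_width: 0.0652
```

Run:
```python
from h import *
from bench import arm,viewer
s=arm.observe(); print(s["time_s"],s["q"].round(3),s["tcp_pos"],s["eef_rot"],s["gripper_width"],s["force"])
m=viewer.camera_model("wrist"); print(m)
T=rot(s["eef_rot"]); print("cam in tool",T.inv().apply(m["origin"]-s["tcp_pos"]),"z axis in tool",(T.inv()*rot(m["attitude"])).as_matrix())
print("to hover, tool axes:",T.inv().apply(np.array([.5735,-.133,.400])-s["tcp_pos"])*1000)
```

```text
1.35 [-0.339  0.331  0.039  2.11  -0.02   0.701  0.876] [0.48983469 0.09668764 0.40473694] [6.17747287e-05 2.02848196e-01 9.79210194e-01 4.30192123e-05] 0.06516300803768772 [0.54372773 0.37814999 0.36275188]
{'mtx': array([[344.94412874,   0.        , 251.86039818],
       [  0.        , 344.94412874, 187.44677169],
       [  0.        ,   0.        ,   1.        ]]), 'origin': array([0.41690409, 0.12892174, 0.38490954]), 'attitude': array([0.11925538, 0.82720246, 0.54336578, 0.07916995])}
cam in tool [0.07973623 0.00060667 0.01981921] z axis in tool [[ 3.16034663e-04 -9.59050866e-01 -2.83233712e-01]
 [ 9.99999142e-01 -5.69806333e-05  1.30874858e-03]
 [-1.27129529e-03 -2.83233883e-01  9.59050026e-01]]
to hover, tool axes: [-168.02577921 -177.54901335    4.73492629]
```

Emit:
play_rows(
  rows=[
    [[0,0,0,-41,-44,0,-0.4],[0,0,0,-82,-88,0,-0.4],[0,0,0,-110,-117,0,-0.4],[0,0,0,-110,-117,0,-0.4],[0,0,0,-110,-117,0,-0.4]],
  ],
)

```text
time_s: 1.98
tcp_pos: [0.5436, -0.0519, 0.4045]
eef_rot: [-0.0, 0.203, 0.979, 0.0]
force: [0.3, 0.5, 0.1]
gripper_width: 0.0653
```

```bash
cat > snap.py <<'E'
import sys
from h import *
from bench import arm,viewer
n=sys.argv[1]; s=arm.observe(); m=viewer.camera_model("wrist"); p,d=viewer.capture("wrist")
cv2.imwrite(f"pics/{n}.png",p); np.savez(f"pics/{n}.npz",p=p,d=d,K=m["mtx"],o=m["origin"],a=m["attitude"],tcp=s["tcp_pos"],rot=s["eef_rot"])
print(s["time_s"],s["tcp_pos"],s["eef_rot"])
E
python3 snap.py w1
```

```text
1.975 [ 0.54364017 -0.0519208   0.40446252] [-4.29669296e-04  2.02881198e-01  9.79203251e-01  1.68415235e-04]
```

Emit:
play_rows(
  rows=[
    [[0,0,0,-58,-60,0,-0.4],[0,0,0,-58,-60,0,-0.4],[0,0,0,-58,-60,0,-0.4],[0,0,0,-58,-60,0,-0.4]],
  ],
)

```text
time_s: 2.52
tcp_pos: [0.573, -0.1287, 0.4046]
eef_rot: [-0.0, 0.202, 0.979, 0.0]
force: [-0.5, 0.5, -0.3]
gripper_width: 0.0653
```

```bash
python3 snap.py w2; python3 -c "
import cv2,numpy as np
cv2.imwrite('pics/w12.png',np.hstack([cv2.resize(cv2.imread(f'pics/w{i}.png'),(400,300)) for i in (1,2)]))"
```

```text
2.525 [ 0.57298623 -0.12869032  0.40458585] [-4.55501798e-04  2.01959822e-01  9.79393601e-01  4.43709841e-04]
```

View pics/w12.png

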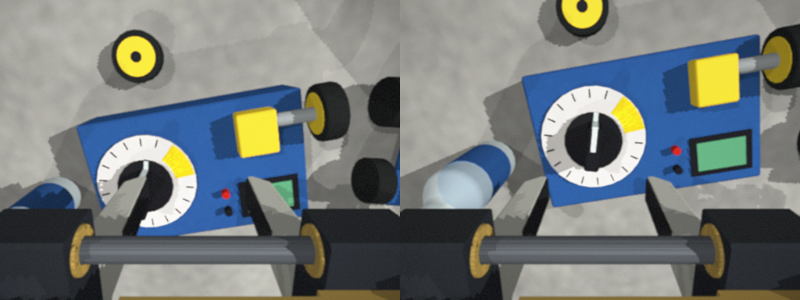

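Run:
```python
from h import *
def ld(n):
    f=np.load(f"pics/{n}.npz"); return f["p"],f["d"],dict(mtx=f["K"],origin=f["o"],attitude=f["a"])
p2,d2,m2=ld("w2"); pt,dt,mt=ld("top0")
e,y,inn=ringscan(p2,(int(594-400)*128//100,int(140*1.28)),78); print(e,cen(y))
C=plane(m2,e[0],.075)[0];Y=plane(m2,cen(y),.075)[0]
print("C",C,"Y",Y,np.linalg.norm(Y-C),np.degrees(np.arctan2(*(Y-C)[1::-1])))
et,yt,_=ringscan(pt,(351,183),27); print("tri C",tri([m2,mt],[e[0],et[0]]),"tri Y",tri([m2,mt],[cen(y),cen(yt)]))
# white stripe in the disc
def stripe(p,m):
    v,u=np.mgrid[0:384,0:512]; P=plane(m,np.c_[u.ravel(),v.ravel()],.122)
    g=cv2.cvtColor(p,cv2.COLOR_BGR2GRAY)
    near=(np.hypot(*(P[:,:2]-C[:2]).T)<.027).reshape(384,512)
    k=((g>120)&near).astype(np.uint8)
    n,l,st,_=cv2.connectedComponentsWithStats(k)
    i=1+np.argmax(st[1:,4]); w=np.argwhere(l==i)[:,::-1]; return w,st[1:]
for n,p,m in(("w2",p2,m2),("top",pt,mt)):
    w,st=stripe(p,m); print(n,st.tolist())
    P=plane(m,w,.122)[:,:2]; c=P.mean(0); v=np.linalg.svd(P-c)[2][0]; v*=np.sign(v@[-1,.5]); t=(P-c)@v
    print(" centre",c,"ang",np.degrees(np.arctan2(v[1],v[0])),"extent",t.min(),t.max(),"perp offset axis",np.cross(v,C[:2]-c), "along of axis",(C[:2]-c)@v)
    if n=="w2": a=w.mean(0)
    else: print("tri stripe",tri([m2,mt],[a,w.mean(0)]))
# depth of bar top
v,u=np.nonzero(inn); P=m2["origin"]+ray(m2,np.c_[u,v])*d2[v,u][:,None]
b=P[(P[:,2]>.116)&(P[:,2]<.128)]; c=b.mean(0); V=np.linalg.svd(b[:,:2]-c[:2],full_matrices=False)[2][0]; t=(b[:,:2]-c[:2])@V
print("bar depth",len(b),c,np.median(b[:,2]),np.degrees(np.arctan2(V[1],V[0])),np.ptp(t))
```

```text
((247.35971069335938, 174.1945343017578), (130.9569854736328, 135.50413513183594), 93.38613891601562) [291.55740741 148.11481481]
C [ 0.57053501 -0.13079008  0.075     ] Y [ 0.5640451  -0.08430327  0.075     ] 0.046937643839644855 97.94755933512678
tri C (array([ 0.57276699, -0.13249873,  0.06955493]), np.float64(0.0014474928321077565)) tri Y (array([ 0.56375784, -0.08453216,  0.07744312]), np.float64(0.0002519909198388774))
w2 [[243, 156, 11, 40, 323], [215, 198, 64, 23, 205], [279, 198, 1, 1, 1]]
 centre [ 0.56097428 -0.12535938] ang 151.4996758043404 extent -0.016355344874025353 0.015736912413374386 perp offset axis 0.00021053823031289345 along of axis -0.010993438769742864
top [[365, 179, 1, 1, 1], [347, 181, 10, 11, 33], [365, 186, 1, 1, 1]]
 centre [ 0.56254532 -0.12612809] ang 145.08369316130623 extent -0.014785089676384047 0.01744384360394521 perp offset axis -0.0007503617366539281 along of axis -0.009219888147584253
tri stripe (array([ 0.56221463, -0.12630944,  0.11869897]), np.float64(0.0008167244743061806))
bar depth 1134 [ 0.57200877 -0.13171315  0.12192488] 0.12204582924955906 -28.87923270653637 0.048464550088103325<stdin>:20: DeprecationWarning: Arrays of 2-dimensional vectors are deprecated. Use arrays of 3-dimensional vectors instead. (deprecated in NumPy 2.0)
```

Emit:
play_rows(
  rows=[
    [[0,0,5.6,0,-3,0,-0.4],[0,0,5.6,0,-3,50,-0.4],[0,0,5.6,0,-3,95,-0.4],[0,0,5.6,0,-3,95,-0.4],[0,0,5.6,0,-3,95,-0.4]],
  ],
)

```text
time_s: 3.2
tcp_pos: [0.5726, -0.1328, 0.311]
eef_rot: [0.0, 0.25, 0.968, 0.0]
force: [-0.6, -1.6, 0.5]
gripper_width: 0.0652
```

```bash
python3 snap.py w3
python3 - <<'E'
from h import *
f=np.load("pics/w3.npz"); m=dict(mtx=f["K"],origin=f["o"],attitude=f["a"]); p,d=f["p"],f["d"]
v,u=np.nonzero(d>0); P=m["origin"]+ray(m,np.c_[u,v])*d[v,u][:,None]
k=(P[:,2]>.117)&(P[:,2]<.127)&(np.hypot(P[:,0]-.572,P[:,1]+.1317)<.026); b=P[k]; c=b.mean(0); V=np.linalg.svd(b[:,:2]-c[:2],full_matrices=False)[2][0]; 
T=rot(f["rot"]); X=T.as_matrix()[:,0]; print(k.sum(),c,np.degrees(np.arctan2(V[1],V[0])),np.ptp((b[:,:2]-c[:2])@V),"toolx",np.degrees(np.arctan2(X[1],X[0])),"grip->bar tool mm",T.inv().apply(c-f["tcp"])*1e3)
E
```

```text
3.2 [ 0.57255094 -0.13278962  0.31102689] [4.79982851e-04 2.50112082e-01 9.68216761e-01 1.42410230e-04]
2418 [ 0.57148949 -0.13135501  0.12191041] -28.74111014340925 0.048611441135592945 toolx 151.03169414514903 grip->bar tool mm [  1.78576562   0.64347886 189.11536855]
```

View pics/w3.png

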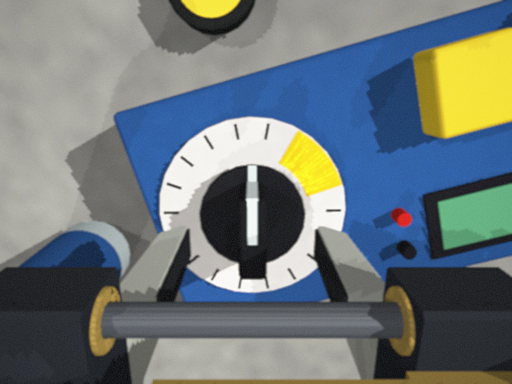

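Pointer stands straight up (252,205), the band is at its upper right (312,165), and the bar lies centred between the fingers at angle 151°, height 122 mm as stated. Going down and gripping.

Emit:
play_rows(
  rows=[
    [[0,0,0,1.5,0.6,16,-0.4],[0,0,0,1.5,0.6,31,-0.4],[0,0,0,1.5,0.6,31,-0.4],[0,0,0,1.5,0.6,31,0.4],[0,0,0,1.5,0.6,31,1]],
  ],
  grip_force=25,
)

```text
time_s: 3.88
tcp_pos: [0.5712, -0.1323, 0.279]
eef_rot: [0.0, 0.251, 0.968, 0.0]
force: [-0.0, -0.1, -0.3]
gripper_width: 0.0497
```

Emit:
play_rows(
  rows=[
    [[0,0,0,0,0,0,1],[0,0,0,0,0,0,1],[0,0,0,0,0,0,1],[0,0,0,0,0,0,1]],
  ],
)

```text
time_s: 4.38
tcp_pos: [0.5712, -0.132, 0.2788]
eef_rot: [0.0, 0.25, 0.968, 0.0]
force: [-0.0, 0.6, 1.8]
gripper_width: 0.0159
```

Emit:
play_rows(
  rows=[
    [[0,0,7,0,0,0,1],[0,0,14,0,0,0,1],[0,0,21,0,0,0,1],[0,0,28,0,0,0,1],[0,0,35,0,0,0,1]],
  ],
)

```text
time_s: 5.0
tcp_pos: [0.5722, -0.1309, 0.2789]
eef_rot: [0.001, 0.531, 0.847, 0.001]
force: [4.6, 3.9, -2.9]
gripper_width: 0.0158
```

Emit:
play_rows(
  rows=[
    [[0,0,0,0,0,0,1],[0,0,0,0,0,0,1],[0,0,0,0,0,0,1]],
  ],
)

```text
time_s: 5.38
tcp_pos: [0.5722, -0.1308, 0.2789]
eef_rot: [0.001, 0.529, 0.849, 0.001]
force: [4.4, 5.0, -1.9]
gripper_width: 0.0158
```

```bash
cat > st.py <<'E'
from h import *
from bench import arm
s=arm.observe(); T=rot(s["eef_rot"]); X=T.as_matrix()[:,0]
print(s["time_s"],s["tcp_pos"].round(4),"toolx",np.degrees(np.arctan2(X[1],X[0])).round(2),"tilt",np.degrees(np.arccos(-T.as_matrix()[2,2])).round(2),"F",s["force"].round(2),"M",s["ft_torque"].round(3),s["gripper_width"].round(4))
E
python3 st.py; python3 snap.py w4
python3 - <<'E'
from h import *
f=np.load("pics/w4.npz"); m=dict(mtx=f["K"],origin=f["o"],attitude=f["a"]); p=f["p"]
hsv=cv2.cvtColor(p,cv2.COLOR_BGR2HSV); y=cv2.inRange(hsv,(18,120,90),(35,255,255)); v,u=np.nonzero(y); P=plane(m,np.c_[u,v],.075)[:,:2]-[.5715,-.1317]
r=np.hypot(*P.T); a=np.degrees(np.arctan2(P[:,1],P[:,0])); k=(r>.036)&(r<.062); print(k.sum(),np.percentile(a[k],[2,50,98]),np.median(r[k]))
E
```

```text
5.375 [ 0.57224059 -0.13082219  0.27885242] [6.31610901e-04 5.29070078e-01 8.48577305e-01 1.00534367e-03]
3402 [-91.44337344  96.35836197 120.91238516] 0.04972677426659769Traceback (most recent call last):
  File "st.py", line 4, in <module>
    print(s["time_s"],s["tcp_pos"].round(4),"toolx",np.degrees(np.arctan2(X[1],X[0])).round(2),"tilt",np.degrees(np.arccos(-T.as_matrix()[2,2])).round(2),"F",s["force"].round(2),"M",s["ft_torque"].round(3),s["gripper_width"].round(4))
                                                                                                                                                                                                              ^^^^^^^^^^^^^^^^^^^^^^^^
AttributeError: 'float' object has no attribute 'round'
```

View pics/w4.png

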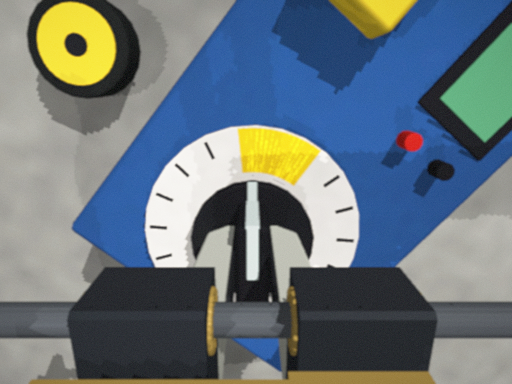

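Emit:
play_rows(
  rows=[
    [[0,0,0,0.5,1.3,0,1],[0,0,0,0.5,1.3,0,1],[0,0,0,0.5,1.3,0,1]],
  ],
)

```text
time_s: 5.8
tcp_pos: [0.5725, -0.1307, 0.2789]
eef_rot: [0.0, 0.53, 0.848, 0.0]
force: [3.4, 4.7, -0.5]
gripper_width: 0.016
```

Emit:
play_rows(
  rows=[
    [[0,0,0,0,0,-1.5,1],[0,0,0,0,0,-3,1],[0,0,0,0,0,-4,1],[0,0,0,0,0,-4,1]],
  ],
)

```text
time_s: 6.3
tcp_pos: [0.5725, -0.1306, 0.2822]
eef_rot: [0.0, 0.53, 0.848, 0.0]
force: [5.5, 3.4, -8.8]
gripper_width: 0.0157
```

```bash
sed -i 's/,s\["gripper_width"\].*)/)/' st.py; python3 st.py
```

```text
6.3 [ 0.5725 -0.1306  0.2822] toolx 116.02 tilt 0.03 F [ 5.51  3.4  -8.75] M [ 0.667 -1.296  0.023]
```

Emit:
play_rows(
  rows=[
    [[0,0,0,0,0,3.5,1],[0,0,4,0,0,3.5,1],[0,0,4,0,0,2,1],[0,0,4,0,0,0,1],[0,0,4,0,0,0,1]],
  ],
)

```text
time_s: 6.92
tcp_pos: [0.5727, -0.1305, 0.2824]
eef_rot: [0.0, 0.559, 0.829, 0.0]
force: [5.6, 4.3, -6.6]
gripper_width: 0.0158
```

```bash
python3 st.py
```

```text
6.925 [ 0.5727 -0.1305  0.2824] toolx 112.02 tilt 0.06 F [ 5.59  4.33 -6.57] M [ 0.764 -1.34  -0.025]
```

Emit:
play_rows(
  rows=[
    [[0,0,0,0.6,1.3,0,1],[0,0,0,0.6,1.3,0,1]],
  ],
)

```text
time_s: 7.18
tcp_pos: [0.5729, -0.1304, 0.2823]
eef_rot: [-0.0, 0.559, 0.829, -0.0]
force: [3.2, 0.1, -9.1]
gripper_width: 0.0158
```

Emit:
play_rows(
  rows=[
    [[0,0,0,0,0,3.5,1],[0,0,4,0,0,3.5,1],[0,0,4,0,0,2,1],[0,0,4,0,0,0,1],[0,0,4,0,0,0,1]],
  ],
)

```text
time_s: 7.8
tcp_pos: [0.573, -0.1303, 0.2827]
eef_rot: [0.0, 0.588, 0.809, -0.0]
force: [4.2, 0.0, -8.7]
gripper_width: 0.0158
```

```bash
python3 st.py
```

```text
7.8 [ 0.573  -0.1303  0.2827] toolx 108.02 tilt 0.02 F [ 4.23  0.05 -8.74] M [-0.314 -0.909 -0.055]
```

Still blocked (about 9 N). Next step.

Emit:
play_rows(
  rows=[
    [[0,0,0,0,0,3.5,1],[0,0,4,0,0,3.5,1],[0,0,4,0,0,2,1],[0,0,4,0,0,0,1],[0,0,4,0,0,0,1]],
  ],
)

```text
time_s: 8.43
tcp_pos: [0.5732, -0.1302, 0.2827]
eef_rot: [0.0, 0.615, 0.788, -0.0]
force: [5.3, -1.0, -9.0]
gripper_width: 0.016
```

```bash
python3 st.py
```

```text
8.425 [ 0.5732 -0.1302  0.2827] toolx 104.06 tilt 0.03 F [ 5.27 -1.   -9.04] M [-0.437 -1.128 -0.044]
```

Emit:
play_rows(
  rows=[
    [[0,0,0,-0.2,0.8,3.5,1],[0,0,4,-0.2,0.8,3.5,1],[0,0,4,-0.2,0.8,2,1],[0,0,4,-0.2,0.8,0,1],[0,0,4,-0.2,0.8,0,1]],
  ],
)

```text
time_s: 9.05
tcp_pos: [0.5737, -0.1302, 0.2826]
eef_rot: [-0.0, 0.643, 0.766, -0.0]
force: [2.7, -1.5, -7.9]
gripper_width: 0.016
```

```bash
python3 st.py
```

```text
9.05 [ 0.5737 -0.1302  0.2826] toolx 100.03 tilt 0.03 F [ 2.75 -1.52 -7.94] M [-0.665 -0.641  0.009]
```

Emit:
play_rows(
  rows=[
    [[0,0,0,0,0,3.5,1],[0,0,4,0,0,3.5,1],[0,0,4,0,0,2,1],[0,0,4,0,0,0,1],[0,0,4,0,0,0,1]],
  ],
)

```text
time_s: 9.68
tcp_pos: [0.5738, -0.1302, 0.283]
eef_rot: [0.0, 0.669, 0.743, 0.0]
force: [0.8, -1.9, -1.6]
gripper_width: 0.016
```

```bash
python3 st.py
```

```text
9.675 [ 0.5738 -0.1302  0.283 ] toolx 96.02 tilt 0.01 F [ 0.77 -1.85 -1.58] M [-0.574 -0.036 -0.059]
```

Force fell from about 8 to 1.6 N at 96°: the notch. Pulling on gently, with a check.

Emit:
play_rows(
  rows=[
    [[0,0,0,0,0,-1,1],[0,0,0,0,0,-2,1],[0,0,0,0,0,-2,1]],
  ],
)

```text
time_s: 10.05
tcp_pos: [0.5738, -0.1302, 0.2848]
eef_rot: [0.0, 0.669, 0.743, -0.0]
force: [0.8, -2.1, -2.5]
gripper_width: 0.0154
```

```bash
python3 st.py
```

```text
10.05 [ 0.5738 -0.1302  0.2848] toolx 95.98 tilt 0.0 F [ 0.82 -2.09 -2.52] M [-0.679 -0.127 -0.018]
```

Emit:
play_rows(
  rows=[
    [[0,0,0,0,0,-1.5,1],[0,0,0,0,0,-3,1],[0,0,0,0,0,-4,1],[0,0,0,0,0,-4,1]],
  ],
)

```text
time_s: 10.55
tcp_pos: [0.5738, -0.1302, 0.2889]
eef_rot: [0.0, 0.669, 0.743, -0.0]
force: [0.3, -2.3, -1.6]
gripper_width: 0.0158
```

Emit:
play_rows(
  rows=[
    [[0,0,0,0,0,-1,1],[0,0,0,0,0,-2,1],[0,0,0,0,0,-2.5,1],[0,0,0,0,0,-2.5,1]],
  ],
)

```text
time_s: 11.05
tcp_pos: [0.5739, -0.1301, 0.2909]
eef_rot: [-0.0, 0.669, 0.743, -0.0]
force: [2.5, -4.2, -10.1]
gripper_width: 0.0157
```

```bash
python3 st.py
```

```text
11.05 [ 0.5739 -0.1301  0.2909] toolx 95.98 tilt 0.02 F [  2.51  -4.21 -10.09] M [-1.005 -0.484 -0.074]
```

At 12 mm the hard stop is felt. Relaxing slightly, opening, then rising.

Emit:
play_rows(
  rows=[
    [[0,0,0,0,0,0.5,1],[0,0,0,0,0,0.5,1],[0,0,0,0,0,0.5,-0.4],[0,0,0,0,0,0.5,-0.4],[0,0,0,0,0,0.5,-0.4]],
  ],
)

```text
time_s: 11.68
tcp_pos: [0.5739, -0.1297, 0.2909]
eef_rot: [-0.0, 0.669, 0.743, 0.0]
force: [-0.3, -0.1, 0.2]
gripper_width: 0.0414
```

Emit:
play_rows(
  rows=[
    [[0,0,0,0,0,0,-0.4],[0,0,0,0,0,0,-0.4],[0,0,0,0,0,-15,-0.4],[0,0,0,0,0,-40,-0.4],[0,0,0,0,0,-80,-0.4]],
  ],
)

```text
time_s: 12.3
tcp_pos: [0.5736, -0.1301, 0.3717]
eef_rot: [-0.001, 0.669, 0.743, -0.001]
force: [0.5, 1.1, 0.3]
gripper_width: 0.065
```

Emit:
play_rows(
  rows=[
    [[0,0,0,0,0,-40,-0.4],[0,0,0,0,0,-40,-0.4],[0,0,0,0,0,-40,-0.4],[0,0,0,0,0,-40,-0.4]],
  ],
)

```text
time_s: 12.8
tcp_pos: [0.5736, -0.1299, 0.4099]
eef_rot: [-0.001, 0.669, 0.743, -0.0]
force: [0.1, 0.2, -0.9]
gripper_width: 0.0649
```

```bash
python3 st.py; python3 snap.py w5
python3 - <<'E'
from h import *
f=np.load("pics/w5.npz"); m=dict(mtx=f["K"],origin=f["o"],attitude=f["a"]); d=f["d"]
v,u=np.nonzero(d>0); P=m["origin"]+ray(m,np.c_[u,v])*d[v,u][:,None]
b=P[(P[:,2]>.116)&(P[:,2]<.145)&(np.hypot(P[:,0]-.572,P[:,1]+.1317)<.026)]; c=np.median(b,0); V=np.linalg.svd(b[:,:2]-b[:,:2].mean(0),full_matrices=False)[2][0]
print(len(b),c,np.degrees(np.arctan2(V[1],V[0])))
E
```

```text
12.8 [ 0.5736 -0.1299  0.4099] toolx 95.98 tilt 0.1 F [ 0.1   0.24 -0.88] M [-0.037  0.061  0.002]
12.8 [ 0.57355314 -0.12990111  0.40988256] [-7.14478665e-04  6.69262659e-01  7.43025406e-01 -4.78114582e-04]
1249 [ 0.57314073 -0.12873735  0.13396444] -83.5146355450978
```

View pics/w5.png

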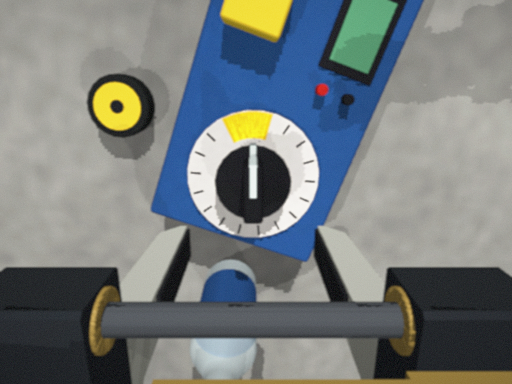

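The dial stands released with its bar top at 134 mm (122 + 12). The pointer (252,150) is inside the yellow band (248,125), and the bottle and wheel are in place.

```bash
python3 -c "
from bench import arm; print(arm.sign_off())"
```

```text
the job is handed in; nothing more can be done
None
```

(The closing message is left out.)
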